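# Set the shelf prop to its ring and shut the cam lever

### The job

Lay the telescopic shelf prop in the two saddles of the beech cradle, so that it rests level in both notches with its steel collar just inside the narrow saddle, and let go of it, its cam lever still open. Then push the spring-loaded leg in over the rod until its mouth meets the black rubber ring and, holding it there, swing the cam lever shut flat along the leg. Finish still holding the leg at the ring with the lever shut, the prop lying in its saddles, and leave the other things in the tray undisturbed.

Things in the scene. Friction and masses are not known exactly. Their poses are not given: they have to be found in the camera images.
- prop: Loose telescopic shelf prop, ~0.46 kg, 440 mm long with leg out (as at start). Origin on its axis at mid-length; x along it to the rubber foot (36 mm square, last 20 mm), y to the lever's side, z up. Aluminium rod 18 mm square from x -220 mm; leg a grey tube 24 mm square from x -50 mm (mouth). Starts lying on collar and foot, axis 18 mm above the tray floor. Parts on it: see the points.
- collar (a point): On the prop's axis at the middle of its steel collar, 36 mm square, 10 mm thick along x; x = -170 mm in the prop's frame. Seated, the collar lies on the wide-saddle side of the narrow saddle and stops the prop when the leg is pushed in.
- carry (a point): On the prop's axis, x = 50 mm in the prop's frame with the leg out: the middle of the bare stretch of leg (24 mm square, x 30 to 75 mm) between lever tip and wide saddle, good for carrying; the prop's centre of mass is 10 to 40 mm from here towards the collar.
- cradle: Fixed beech cradle, board 345 x 60 x 12 mm (x -225 to 120 mm). Origin on the tray floor under its board; x runs from the narrow to the wide saddle, z up. A prop seated well has axes parallel to these, x the same way, its origin 62 mm above this origin, sideways 0, and along x about 0 (-5 mm with the collar against the narrow saddle; up to 20 mm is allowed).
- narrow_saddle (a point): Middle of the floor of the narrow saddle's notch, which takes the rod: notch 22 mm wide, about 28 mm deep, flared at the top. In the cradle's frame x = -195 mm, 53 mm up; the saddle is 30 mm long along x and 56 mm wide, top about 82 mm above the tray floor.
- wide_saddle (a point): Middle of the floor of the wide saddle's notch, which takes the leg: notch 28 mm wide, about 28 mm deep, flared at the top. In the cradle's frame x = 92.5 mm, 50 mm up; the saddle is 25 mm long along x and 56 mm wide, top about 79 mm above the tray floor.
- leg (a joint): How far the leg is pushed in along the rod towards the collar, m: 0 fully out (start), 0.085 fully in. A spring always pushes it out, 2.5 N at 0 to 4.6 N at 0.085, plus 1 N friction. Shutting the cam lever does not take up this spring: a leg let go of slides back out.
- leg_mouth (a point): Centre of the leg's open end (mouth) on the prop's axis; axes as the prop's. From here the lever's upright pivot is at x 10, y 18 mm.
- leg_lug (a point): Middle of the push face of the black lug on the leg's side away from the lever: 28 mm footward of the mouth, 25 mm to -y of the axis. The lug is 8 mm thick, 24 mm tall, from the leg's side (y -12) out to y -38 mm. A finger standing beside the leg on the foot side of this face can push the leg towards the ring.
- lever_tip (a point): Tip of the cam lever, 65 mm from its pivot. The dark steel lever, 8 mm thick, 18 mm tall, level with the prop's axis, points from the pivot towards the foot. Pressing it towards the leg shuts it; shut, its outer face is 22 mm from the prop's axis and leg and lever together are 34 mm wide.
- ring (a point): The length mark: centre of the foot-side face of the black rubber ring (22 mm square, 4 mm thick) on the rod between collar and leg; axes as the prop's. Fixed on the rod, 35 to 65 mm from the leg's mouth at the start. Only a mark: it does not stop the leg.
- lever (a joint): Angle of the cam lever, rad: 0 shut (flat along the leg), about 0.38 to 0.5 at the start (open), 0.6 fully open. It stays where it is left; turning it takes 0.1 N m (3 to 4 N at its middle).
- spray: Bystander: red spray bottle with white trigger, 76 mm across, 213 mm tall; origin under its base.
- spoon_rest: Bystander: white ceramic spoon rest, bowl 90 mm across with a short handle, 16 mm tall; origin under the bowl.
- basin: Bystander: aluminium pudding basin, 120 mm across, 75 mm tall; origin under its base.
- sugar: Bystander: glass sugar dispenser with steel flip-top spout, 76 mm across, 149 mm tall; origin under its base.
- scraper: Bystander: beech scraper lying flat, 170 mm long, 36 mm wide, 14 mm tall; origin under its middle, x along it. Like all these it lies in a fixed steel tray, floor 4 mm and rim 22 mm above the work surface.
- jar: Bystander: amber jar, 64 mm across, 100 mm tall; origin under its base.
- tin: Bystander: steel tin, 72 mm across, 80 mm tall; origin under its base.

How it is judged:
By the outcome, as a careful person would: the job done as asked, in the order asked, and still so for the second after the job is handed in, while the arm keeps its last pose, push and grip.
It also fails if it takes over 58 s, if anything falls off the work surface, if the arm or the gripper's body presses on something with over 40 N, if the wrist force passes 120 N, or if a joint passes its speed limit or range.

### The arm

A 6-joint arm with a two-finger parallel gripper is mounted at the origin on the work surface. World frame = base frame: x ahead of the robot, y to its left, z up, the work surface at z = 0. Lengths are in m, angles in degrees, forces in N, time in s.
With the tool pointing down it reaches from about 0.275 to 0.775 m from the base axis. Payload 14.6 kg.
Tool frame: the origin (TCP) lies midway between the tips of the shut fingers; the grasp point (between the pads) lies arm.hold_point_z behind it (arm.hold_point_z is the distance from the TCP to the grasp point, in m); z points along the fingers, y is the line along which they close (so a half turn about z gives the same grasp; the last joint's range is limited). The gripper opens to 85 mm and grips with 20 to 120 N. Pads are 22 mm wide; open, the fingers measure 114 mm over their backs; the gripper's body (76 mm by 85 mm) begins 54 mm behind the grasp point. The pads swing forward as they close: fully open they stand 13 mm farther back than shut.
Start: joints at [63.638, 15.075, -2.767, 72.158, 0, 81.102], TCP at [0.158, 0.501, 0.231] pointing down, gripper open.
Joint ranges: [-151.79, 151.79], [-50.71, 97.33], [-67.44, 78.34], [-121.81, 120.89], [-77.56, 73.72], [-180, 180]. Speed limits (degrees/s): [108.29, 108.29, 147.25, 159.86, 180, 180].

### API

Orientations are given as [roll, pitch, yaw] about the fixed x, y, z axes, in that order (R = Rz(yaw) Ry(pitch) Rx(roll)).
In Python, from workcell import arm gives the robot as it stands.
- The arm moves only by the shell command python3 -m crank 'ROWS' [OPENING]. ROWS is JSON, one flat list of numbers, 6 for each row, row after row: the shift along the tool's x, y, z in units of 25 mm (1.0 is 25 mm), then the turn, a rotation vector about the tool's x, y, z in degrees. A call has 1 to 10 rows; each row shifts and turns the commanded pose from where the row before left it, along the tool's axes as they then stand; what a row does not reach is not made up. A row lasts 1/10 s, in which the tool goes at most 50 mm and 8.59 degrees, less where a joint would pass 70% of its speed; a pose out of reach is approached as far as the arm can. A call is refused whole if a number of a shift passes 1 or a number of a turn 8.59, either way. A call with a gripper value outside its range is refused whole. OPENING is the finger opening in mm, from 0 to 85.4, set as the call begins (- or left out, the last holds). The fingers move at their own pace and stop on an object; the grip force is fixed at half the most. Time passes only in rows, so rows that do not move let the fingers close. It gives the time, the measured TCP pose, the force, the opening and the grip force at its end, in the units of the state.
- arm.get_state(): the state, without advancing time (a new reading comes with each control period).
- arm.grab_frame(name): name is "side" or "top"; returns a dict with "frame" (420x560x3 uint8, red, green, blue), "fx", "fy", "cx", "cy" (pixels), "extrinsics" (4x4, takes a point from world to camera coordinates). Camera axes: x right, y down, z forward; pixel columns grow to the right and rows downward; lengths in m; the calibration is good to about 2 mm. A picture is of the moment at which its call begins. There is no depth.
- arm.close_job(): hands the job in; it is judged then, once.
The state is a dict: "time_s": time; "qpos": joint angles; "qvel": joint speeds; "tau": joint torques, N m; "tool_pos": TCP position; "orientation": TCP orientation; "wrist_force": force on the tool from outside, world axes, zero at the start; "moment": the same for the moment, N m; "width": finger opening in m; "finger_force": force on a finger pad.
Only numpy, scipy, OpenCV 4.12 (cv2) and the standard library are available. Lean on these libraries where they do the work, as an engineer would, in place of code of your own. Each camera call takes 0.05 s, during which the arm holds its last target. There are 200 camera calls.

## Working session

There is one attempt and no reset: what is moved stays moved. The work goes in short steps, Python scripts to look and compute and a shell command to move; the robot and the scene stay as the last step left them, time stands still between calls to the robot, and variables do not carry over. Pictures are saved under pics/ and viewed, at most 10 in all, crops included, and the job is handed in when it is done.

```bash
mkdir -p pics; ls; cat > h.py <<'E'
import numpy as np,cv2
from workcell import arm
def grab(n,f):
    g=arm.grab_frame(n); cv2.imwrite(f,g["frame"][:,:,::-1]); np.save(f+'.npy',g,allow_pickle=True); return g
def ray(g,u,v):
    E=np.array(g["extrinsics"]);R=E[:3,:3];t=E[:3,3]
    d=R.T@np.array([(u-g["cx"])/g["fx"],(v-g["cy"])/g["fy"],1]);return -R.T@t,d
def onz(g,u,v,z):
    c,d=ray(g,u,v);return c+d*(z-c[2])/d[2]
def proj(g,p):
    E=np.array(g["extrinsics"]);q=E[:3,:3]@np.array(p)+E[:3,3];return np.array([g["fx"]*q[0]/q[2]+g["cx"],g["fy"]*q[1]/q[2]+g["cy"]])
def load(f): return np.load(f+'.npy',allow_pickle=True).item()
E
python3 - <<'E'
from h import *
for n in("top","side"):
    g=grab(n,f"pics/{n}0.png"); print(n,ray(g,280,210),g["fx"])
print(arm.get_state(),arm.hold_point_z)
a=[cv2.imread(f"pics/{n}0.png") for n in("top","side")]
E
```

```text
pics
top (array([ 0.23906123, -0.01270522,  1.43583751]), array([ 0.22736639,  0.02196618, -0.97364563])) 541.9256419197045
side (array([ 0.44339441, -1.01399988,  0.95088482]), array([ 0.06196966,  0.76336867, -0.64326263])) 535.3057522244746
{'time_s': 0.1, 'qpos': array([ 6.36390229e+01,  1.50971724e+01, -2.79931504e+00,  7.21590813e+01,
       -1.29338603e-04,  8.11020132e+01]), 'qvel': array([ 0.0313643 ,  0.02603494,  0.04952736, -0.04504224,  0.00329219,
       -0.05468928]), 'tau': array([ 2.88818708e-03, -6.38575888e+01,  3.85064435e+01,  9.94761212e-03,
       -5.21788343e-05,  1.77391661e-05]), 'tool_pos': array([0.1574425 , 0.50058012, 0.23086863]), 'orientation': array([-1.79945080e+02, -8.46735902e-03,  1.62537006e+02]), 'wrist_force': array([-0.18914669, -0.10868728,  0.14218603]), 'moment': array([ 0.03672672, -0.01107375, -0.02902082]), 'finger_force': 0.0, 'width': 0.08540049141815755} 0.0187
```

View pics/top0.png

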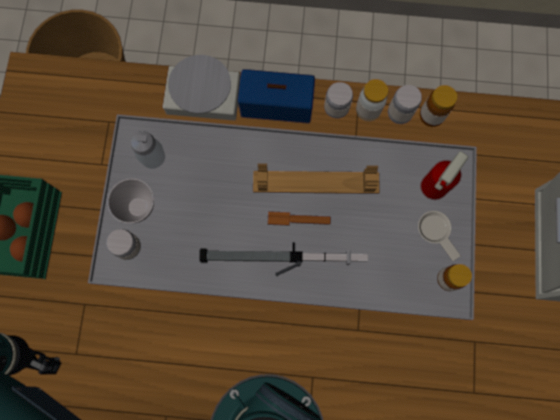

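View pics/side0.png

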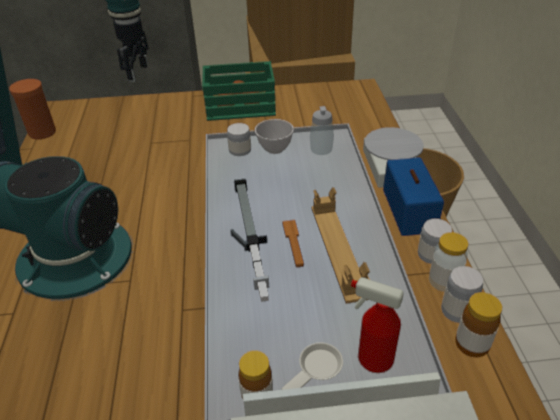

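```bash
python3 - <<'E'
from h import *
a=cv2.imread("pics/top0.png")[150:285,190:390]; b=cv2.imread("pics/side0.png")[170:310,220:380]
a=cv2.resize(a,None,fx=4,fy=4,interpolation=cv2.INTER_CUBIC)
cv2.imwrite("pics/c0.png",a)
b=cv2.resize(b,None,fx=4.2,fy=4.2,interpolation=cv2.INTER_CUBIC)
cv2.imwrite("pics/c1.png",b)
g=load("pics/top0.png")
for n,u,v,z in [("foot",202,255.5,.022),("rodend",367,258,.022),("bL",253,182,.016),("bR",380,182,.016)]: print(n,onz(g,u,v,z))
E
```

```text
foot [0.42747092 0.2116389  0.022     ]
rodend [ 0.4618848 -0.220851   0.022    ]
bL [0.64156283 0.09990823 0.016     ]
bR [ 0.67448211 -0.24445338  0.016     ]
```

View pics/c0.png

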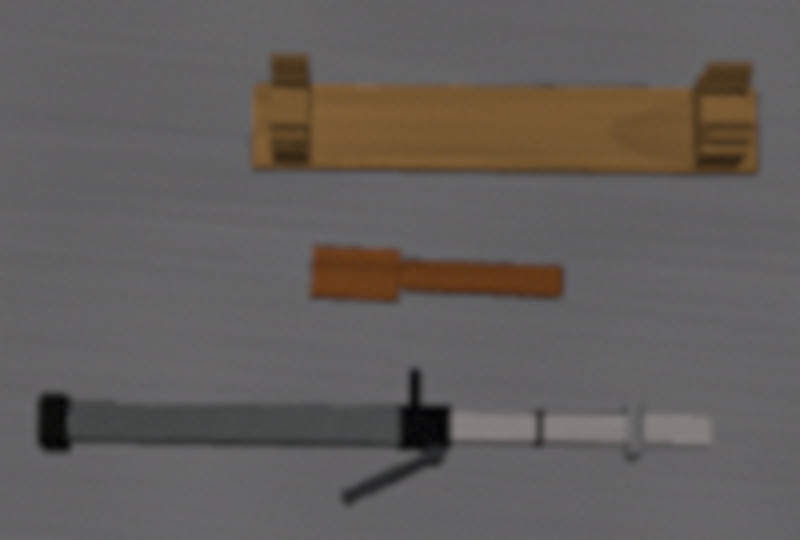

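View pics/c1.png

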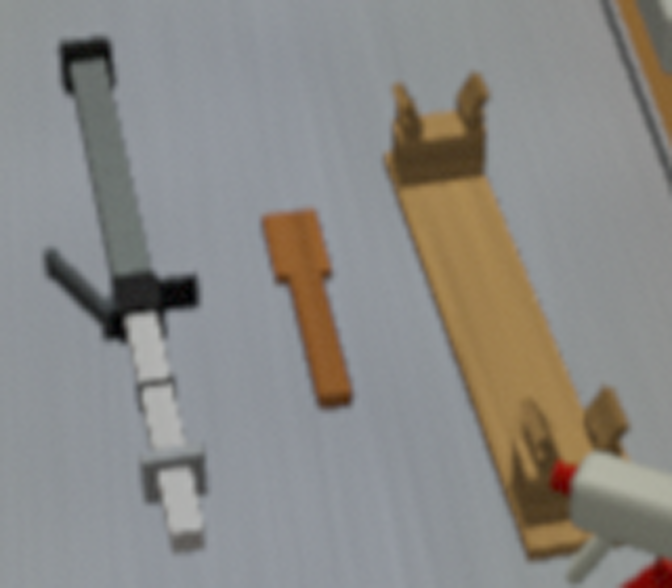

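Right saddle (top crop ~x 695-755) is the longer, so narrow; the prop's rod end also points right, lever on the robot side, so the prop needs only a translation and slight yaw. Now measure precisely from masks.

```bash
cat > m.py <<'E'
from h import *
def band(im,bg,cols,v0,v1,th=.5):
    # sub-pixel silhouette centre per column via half-level edges
    out=[]
    for c in cols:
        d=np.abs(im[v0:v1,c].astype(float)-bg).sum(1); d=d>th
        r=np.where(d)[0]
        if len(r): out.append((c,v0+(r[0]+r[-1])/2,r[-1]-r[0]+1))
    return np.array(out)
def fit(o):
    p=np.polyfit(o[:,0],o[:,1],1);r=o[:,1]-np.polyval(p,o[:,0]);k=abs(r)<1.0
    return np.polyfit(o[k,0],o[k,1],1),r[k].std(),np.median(o[:,2])
E
python3 - <<'E'
from m import *
g=load("pics/top0.png");im=g["frame"]
big=lambda a:cv2.resize(a,None,fx=4,fy=4,interpolation=cv2.INTER_CUBIC)
# warm mask for wood: R-B
w=big((im[...,0].astype(np.float32)-im[...,2]))
def rows(c0,c1,r0,r1,f,th):
    o=[]
    for c in range(c0*4,c1*4):
        r=np.where(f[r0*4:r1*4,c]>th)[0]
        if len(r):o.append(((c+.5)/4-.5,((r0*4+(r[0]+r[-1])/2)+.5)/4-.5,(r[-1]-r[0]+1)/4))
    return np.array(o)
print("w samples",im[182,320],im[200,320],im[256,240],im[257,315])
p,s,wd=fit(rows(275,355,165,197,w,25));print("board",p,s,wd)
for v in (182,188,177):
    r=w[v*4+2]; c=np.where(r[230*4:400*4]>25)[0]+920; print("ends",v,(c[0]+.5)/4-.5,(c[-1]+.5)/4-.5)
A=onz(g,270,np.polyval(p,270),.010);B=onz(g,360,np.polyval(p,360),.010);print("board axis",A,B,np.degrees(np.arctan2(*(A-B)[[1,0]])))
# saddle tops: mask extents in crop rows above/below board
bgd=cv2.medianBlur(im,3)
diff=big(np.abs(im.astype(np.float32)-np.median(im[236:240,210:280].reshape(-1,3),0)).sum(2))
gray=big(im.astype(np.float32).sum(2))
print("bg",np.median(im[236:240,210:280].reshape(-1,3),0))
np.set_printoptions(linewidth=200)
for c in (230,270,310,335): print(c,im[245:268,c].astype(int).sum(1))
for r in (255,257): print(r,im[r,196:208].astype(int).sum(1),im[r,290:306].astype(int).sum(1),im[r,318:332].astype(int).sum(1),im[r,342:374].astype(int).sum(1))
for c in (261,372): print(c,im[158:195,c].astype(int)[:,0]-im[158:195,c].astype(int)[:,2],im[158:195,c].astype(int).sum(1))
E
```

```text
w samples [118  87  51] [98 97 98] [68 71 72] [132 126 125]
board [1.27901334e-02 1.77586487e+02] 0.06736982604984616 21.5
ends 182 252.625 378.625
ends 188 252.375 378.875
ends 177 252.375 378.875
board axis [0.6503996  0.05440638 0.01      ] [ 0.67056952 -0.1909585   0.01      ] 94.69936312705833
bg [101.  99. 101.]
230 [303 303 303 307 303 283 243 213 210 210 210 210 212 215 193 185 244 295 310 305 303 310 310]
270 [303 303 300 299 292 270 231 219 218 218 216 220 220 224 204 176 207 274 299 296 298 298 295]
310 [289 290 298 294 297 301 304 307 340 375 386 382 382 384 344 274 270 295 302 297 299 299 300]
335 [295 299 293 296 298 303 299 294 311 363 384 380 380 379 353 287 262 282 296 301 298 300 297]
255 [298 303 274 185  80  45  40  37  32  36 117 205] [ 98  51  23  29  27  29  33  28  30  24  27  76 215 337 383 389] [384 387 389 389 389 350 236 244 345 388 388 386 387 386] [388 390 390 380 353 323 304 289 300 352 382 387 384 385 384 384 385 386 386 386 383 379 377 379 371 347 319 307 309 307 308 310]
257 [293 299 265 176  77  37  32  35  39  41 107 190] [107  35  37  31  39  21  25  25  37  22  16  75 216 335 386 386] [386 384 386 383 385 344 238 239 338 379 384 379 383 379] [378 376 375 371 344 328 306 285 295 354 378 380 380 383 378 384 383 380 384 382 384 380 382 384 376 349 320 307 302 308 301 304]
261 [ 0 -1  0 -1  5 22 40 47 46 43 44 43 42 46 60 66 67 67 68 67 67 67 60 49 49 57 54 47 43 43 33 33 39 40 19  1 -1] [298 302 300 306 293 254 210 174 156 160 164 168 149 170 228 255 256 257 258 256 259 257 225 178 188 211 204 179 168 147 119 112 146 179 225 273 291]
372 [ 0  0 -1 -1 -1 -1  4 21 42 47 43 43 44 46 41 49 63 68 69 69 69 67 57 47 53 57 53 44 51 59 48 32 32 38 43 17  1] [304 307 307 299 306 300 292 255 207 174 159 153 161 161 159 178 237 263 262 263 263 251 211 183 195 214 196 170 196 224 177 128 110 139 165 199 266]
```

```bash
cat >> m.py <<'E'
def cross(x,th):  # first sub-index where x crosses th
    s=np.sign(x-th);i=np.where(s[:-1]*s[1:]<=0)[0]
    return None if len(i)==0 else i[0]+(th-x[i[0]])/(x[i[0]+1]-x[i[0]]+1e-9)
E
python3 - <<'E'
from m import *
g=load("pics/top0.png");im=g["frame"].astype(float).sum(2)
P=[]
def far(c0,c1,r0,r1,th,z,h):
    q=[]
    for c in range(c0,c1):
        k=cross(im[r0:r1,c],th)
        if k is not None:
            q.append(onz(g,c,r0+k,z)-[h,0,0])
    return np.array(q)
L=far(215,270,246,256,257,.034,.012);R=far(306,345,249,257,342,.031,.009)
R=np.array([r for r in R if True])
for n,q in(("leg",L),("rod",R)):
    p=np.polyfit(q[:,1],q[:,0],1);print(n,p,(q[:,0]-np.polyval(p,q[:,1])).std(),q[:,1].mean(),q[:,0].mean())
q=np.vstack([L,R]);p=np.polyfit(q[:,1],q[:,0],1);print("all",p,"yaw of prop x",90-np.degrees(-np.arctan(p[0]))*-1)
def lp(u,v,z):return onz(g,u,v,z)
F=lp(199.07,255.5,.040);E=lp(367.07,257.5,.031);print("foot end",F,"rod end",E,np.linalg.norm((F-E)[:2]))
print("collar",lp(349.2,257,.040),"mouth",lp(301.95,256.5,.036),"ring",lp(324.4,257,.033))
# cradle
a=lp(252.4,181,.016);b=lp(378.9,182.5,.016);print("board ends",a,b,np.linalg.norm((a-b)[:2]))
# saddle notch top/floors
E
```

```text
leg [-0.08914072  0.44642532] 0.0007362456099894922 0.10742983446684078 0.43684894341082225
rod [-0.0721628   0.44523489] 0.0009303887662962656 -0.10938088220073769 0.4531281235961882
all [-0.0761303   0.44493644] yaw of prop x 94.35354691182741
foot end [0.42435382 0.21634752 0.04      ] rod end [ 0.46179818 -0.21962896  0.031     ] 0.4375815048661514
collar [ 0.45728827 -0.17199595  0.04      ] mouth [ 0.44758711 -0.04982144  0.036     ] ring [ 0.45226242 -0.10833945  0.033     ]
board ends [0.64422073 0.10183304 0.016     ] [ 0.67278261 -0.24154611  0.016     ] 0.3445649691743371
```

```bash
python3 -m crank '[0,0,0,0,0,8.5,0,0,0,0,0,8.5,0,0,0,0,0,8.5,0,0,0,0,0,8.5,0,0,0,0,0,8.5,0,0,0,0,0,8.5,0,0,0,0,0,8.5,0,0,0,0,0,8.5]' 85
python3 -m crank '[-0.95,0.5,0,0,0,0,-0.95,0.5,0,0,0,0,-0.95,0.5,0,0,0,0,-0.95,0.5,0,0,0,0,-0.95,0.5,0,0,0,0,-0.95,0.5,0,0,0,0,-0.95,0.5,0,0,0,0,-0.95,0.5,0,0,0,0,-0.95,0.5,0,0,0,0,-0.95,0.5,0,0,0,0]'
python3 -m crank '[-0.95,0.5,0,0,0,0,-0.95,0.5,0,0,0,0,-0.95,0.5,0,0,0,0,-0.95,0.5,0,0,0,0,-0.95,0.5,0,0,0,0,-0.95,0.5,0,0,0,0,-0.95,0.5,0,0,0,0,-0.95,0.5,0,0,0,0,-0.95,0.5,0,0,0,0,0,0,0,0,0,0]'
```

```text
time_s: 0.9
tool_pos: [0.1575, 0.5006, 0.231]
orientation: [-180.0, 0.0, 94.2]
wrist_force: [0.6, -0.6, -0.7]
width: 0.0849
finger_force: 0.0
time_s: 1.9
tool_pos: [0.3012, 0.2729, 0.2311]
orientation: [-180.0, 0.0, 94.5]
wrist_force: [1.0, 1.0, 0.4]
width: 0.0847
finger_force: 0.0
time_s: 2.9
tool_pos: [0.4312, 0.0678, 0.2309]
orientation: [-180.0, 0.0, 94.4]
wrist_force: [-0.2, 0.2, -0.2]
width: 0.085
finger_force: 0.0
```

```bash
python3 -m crank '[-0.4,0.17,0.8,0,0,0,-0.4,0.17,1,0,0,0,0,0,1,0,0,0,0,0,1,0,0,0,0,0,1,0,0,0,0,0,0.6,0,0,0,0,0,0,0,0,0,0,0,0,0,0,0]'
python3 - <<'E'
from h import *
g=grab("top","pics/t1.png");s=grab("side","pics/s1.png")
a=cv2.resize(g["frame"][225:285,190:380],None,fx=4,fy=4,interpolation=2);b=cv2.resize(s["frame"][150:310,200:320],None,fx=3,fy=3,interpolation=2)
o=np.zeros((600,800,3),np.uint8);o[:240,:760]=a;o[240:600,:360]=b[:360]
cv2.imwrite("pics/c2.png",o[:,:,::-1])
E
```

```text
time_s: 3.7
tool_pos: [0.4399, 0.0508, 0.0966]
orientation: [-180.0, -0.0, 94.6]
wrist_force: [0.6, -0.6, 0.1]
width: 0.0849
finger_force: 0.0
```

View pics/c2.png

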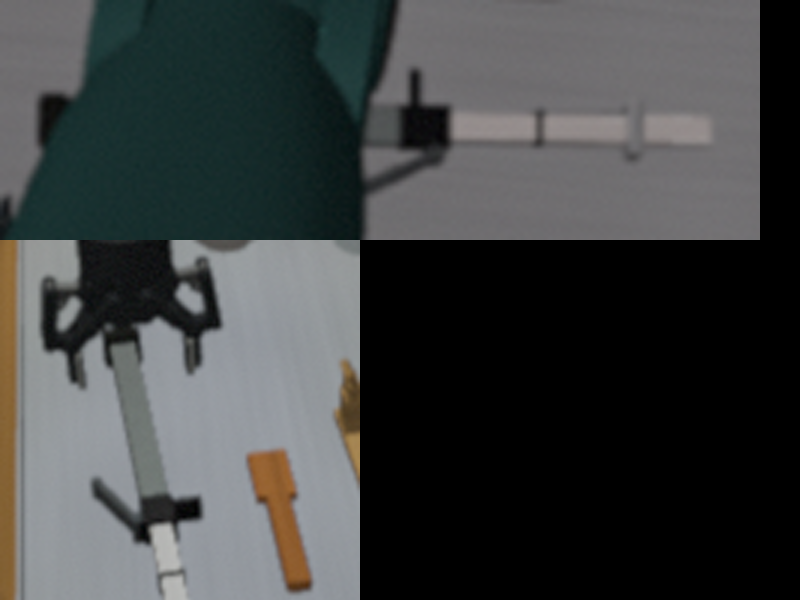

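The fingers straddle the leg in the side crop, centred as planned. Descend and grip.

```bash
python3 -m crank '[-0.1,0.05,0.7,0,0,0,0,0,0.7,0,0,0,0,0,0.7,0,0,0,0,0,0.7,0,0,0,0,0,0.6,0,0,0,0,0,0,0,0,0]' && python3 -m crank '[0,0,0,0,0,0,0,0,0,0,0,0,0,0,0,0,0,0,0,0,0,0,0,0,0,0,0,0,0,0,0,0,0,0,0,0,0,0,0,0,0,0,0,0,0,0,0,0]' 10
```

```text
time_s: 4.4
tool_pos: [0.4411, 0.0482, 0.0107]
orientation: [-179.9, -0.0, 94.5]
wrist_force: [0.1, 0.3, 0.5]
width: 0.0845
finger_force: 0.0
time_s: 5.2
tool_pos: [0.4419, 0.0481, 0.012]
orientation: [179.9, 0.0, 94.5]
wrist_force: [-1.2, 0.4, 11.3]
width: 0.0229
finger_force: 58.3
```

```bash
python3 -m crank '[0,0,-0.3,0,0,0,0,0,-0.6,0,0,0,0,0,-0.7,0,0,0,0,0,-0.7,0,0,0,0,0,-0.7,0,0,0,0,0,-0.7,0,0,0,0,0,-0.6,0,0,0,0,0,0,0,0,0]'
python3 -m crank '[0,0.4,0,0,0,0,0,0.8,0,0,0,0,0,0.8,0,0,0,0,0,0.8,0,0,0,0,0,0.8,0,0,0,0,0,0.8,0,0,0,0,0,0.8,0,0,0,0,0,0.8,0,0,0,0,0,0.8,0,0,0,0,0,0.8,0,0,0,0]'
python3 -m crank '[0,0.4,0,0,0,0,0,0.2,0,0,0,0,0,0,0,0,0,0,0,0,0,0,0,0]'
python3 - <<'E'
from h import *
g=grab("top","pics/t2.png");s=grab("side","pics/s2.png")
a=cv2.resize(g["frame"][150:220,190:390],None,fx=4,fy=4,interpolation=2);b=cv2.resize(s["frame"][150:310,270:430],None,fx=2,fy=2,interpolation=2)
o=np.zeros((600,800,3),np.uint8);o[:280,:800]=a;o[280:600,:320]=b
cv2.imwrite("pics/c3.png",o[:,:,::-1])
E
```

```text
time_s: 6.0
tool_pos: [0.4422, 0.0481, 0.1204]
orientation: [179.9, 0.0, 94.5]
wrist_force: [0.5, 0.7, -5.1]
width: 0.023
finger_force: 60.0
time_s: 7.0
tool_pos: [0.6318, 0.0633, 0.1171]
orientation: [-179.9, -0.0, 94.5]
wrist_force: [0.0, 1.2, -4.5]
width: 0.0228
finger_force: 59.9
time_s: 7.4
tool_pos: [0.6452, 0.0643, 0.1186]
orientation: [-180.0, -0.0, 94.5]
wrist_force: [0.8, -0.3, -4.3]
width: 0.0229
finger_force: 60.0
```

View pics/c3.png

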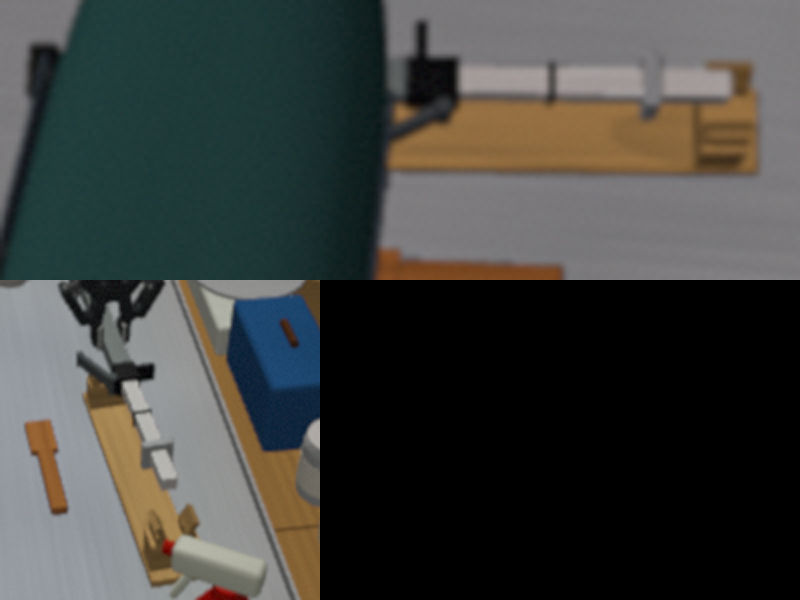

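```bash
python3 - <<'E'
from m import *
g=load("pics/t2.png");s=load("pics/s2.png")
C=np.array([.6452,.0643,.1286])
for yaw in (94.5,):
  for dz in (0,-.006,-.012):
    e=np.array([np.cos(np.radians(yaw)),np.sin(np.radians(yaw)),0])
    P=lambda x,h=0:C+e*(x-.05)+[0,0,h-dz*(x-.05)/.22]
    print(dz,"rodend top",proj(g,P(-.22,.009)),"side rod end bot",proj(s,P(-.22,-.009)),"collar ctr",proj(g,P(-.17,.018)),proj(s,P(-.17)),"foot",proj(s,P(.22)))
im=g["frame"].astype(float)
n=im[...,2] # blue: rod bright vs wood dark
for c in (312,320,335,345): print(c,n[158:180,c].astype(int))
print(n[168:174,362:380].astype(int).mean(0))
q=s["frame"].astype(int)
print("side rod rows");
for r in (225,245,248,250,252,254,256): print(r,q[r,335:362].sum(1))
E
```

```text
0 rodend top [372.76931219 170.10573551] side rod end bot [353.40666136 256.17503284] collar ctr [353.27511707 168.69432909] [347.35793619 237.87043734] foot [308.95772983 144.35714306]
-0.006 rodend top [372.28121111 170.98434998] side rod end bot [353.19407131 258.55535455] collar ctr [352.95876705 169.42171897] [347.20877428 239.82038317] foot [308.97290568 142.94741597]
-0.012 rodend top [371.79822825 171.85375133] side rod end bot [352.98321544 260.91625907] collar ctr [352.64514282 170.14284139] [347.06057952 241.75768576] foot [308.9881434  141.53194205]
312 [121 123 122 124 124 123 121 123 135 149 154 154 154 153 140 106  78  70
  67  65  66  66]
320 [121 124 122 122 123 124 123 121 128 147 155 155 154 153 140 110  82  72
  67  64  66  67]
335 [121 122 123 124 123 122 122 122 134 154 157 153 151 153 147 127  94  74
  68  66  65  66]
345 [122 122 122 123 123 123 123 125 134 151 155 153 151 152 153 142 104  74
  66  64  66  62]
[150.33333333 150.5        151.16666667 151.         150.33333333
 150.33333333 149.66666667 150.66666667 151.5        145.5
 120.16666667  78.33333333 
[... 191 characters left out ...]
6 446 447]
245 [380 386 376 377 386 378 364 361 362 368 369 341 298 352 493 536 542 539
 540 539 536 525 499 460 451 447 448]
248 [377 383 380 381 383 382 386 384 385 381 380 376 356 308 326 440 518 531
 524 525 528 522 492 447 445 451 448]
250 [376 378 377 378 383 383 386 382 384 382 383 385 382 342 300 297 352 349
 317 307 308 307 305 357 427 452 451]
252 [374 378 378 378 383 381 383 387 386 382 382 386 386 377 336 301 289 287
 282 282 288 285 304 373 431 453 450]
254 [368 375 375 379 380 380 385 387 385 381 382 383 385 386 368 335 309 309
 325 347 360 364 370 424 450 449 451]
256 [363 374 378 377 379 378 386 382 386 383 378 383 384 387 383 372 369 372
 387 421 445 447 449 451 452 449 448]
```

```bash
python3 - <<'E'
from m import *
g=load("pics/t2.png");n=g["frame"].astype(float)[...,2]
q=[]
for c in list(range(306,326))+list(range(331,348)):
    k=cross(n[160:172,c],138);q.append(onz(g,c,160+k,.1376)-[.009,0,0])
q=np.array(q);p=np.polyfit(q[:,1],q[:,0],1);print(p,np.degrees(np.arctan(p[0])),q.mean(0))
m=q.mean(0);yawl=-np.tan(np.radians(4.5))
print("pred axis x at same y",.6452+yawl*(m[1]-.0643))
e=np.array([np.cos(np.radians(94.7)),np.sin(np.radians(94.7))]);cr=np.array([.6563,-.0176])
E=onz(g,372.6,171,.1376)
print("rod end",E)
t=cr+.05*e+.0005*e;print("carry target",t,"from (.6452,.0643)",t-[.6452,.0643])
# cross-check cradle sideways with saddle tops: far edge of saddle (half-width 28mm)
b=g["frame"].astype(float);g0=load("pics/top0.png")["frame"].astype(float);g1=load("pics/top0.png");w=g0[...,0]-g0[...,2]
for n_,c,x,z in(("wide",262,.0925,.083),("narrow",373,-.195,.086)):
    for cc in (c-2,c,c+2):
        k=cross(w[155:172,cc],22);P=onz(g1,cc,155+k,z);d=P[:2]-cr;print(n_,P,"along",d@e,"side",d@np.array([e[1],-e[0]]))
E
```

```text
[-0.09990598  0.64743731] -5.7052594532701075 [ 0.65625445 -0.08825433  0.1376    ]
pred axis x at same y 0.6572062860943131
rod end [ 0.66400905 -0.204581    0.1376    ]
carry target [0.65216211 0.03273019] from (.6452,.0643) [ 0.00696211 -0.03156981]
wide [0.67562841 0.08183734 0.083     ] along 0.0975192347200856 side 0.02741115976906086
wide [0.676278   0.07664958 0.083     ] along 0.09229568941908012 side 0.027633492486453505
wide [0.6764953  0.07141738 0.083     ] along 0.08706327438400113 side 0.027421345183696055
narrow [ 0.69682152 -0.20710177  0.086     ] along -0.19218481761155798 side 0.024857766238313032
narrow [ 0.69731913 -0.21229896  0.086     ] along -0.19740530516534913 side 0.02492785419736542
narrow [ 0.69796827 -0.21748767  0.086     ] along -0.20262976053876608 side 0.02514966020913377
```

```bash
python3 -m crank '[-0.4,0.06,0,0,0,-0.2,-0.44,0.06,0,0,0,0,-0.44,0.06,0.3,0,0,0,0,0,0.4,0,0,0,0,0,0.3,0,0,0,0,0,0,0,0,0,0,0,0,0,0,0]'
python3 - <<'E'
from m import *
g=grab("top","pics/t3.png");s=grab("side","pics/s3.png")
a=cv2.resize(g["frame"][150:205,280:400],None,fx=6,fy=6,interpolation=2);b=cv2.resize(s["frame"][170:310,290:410],None,fx=2,fy=2,interpolation=2)
o=np.zeros((600,800,3),np.uint8);o[:330,:720]=a;o[330:600,:240]=b[:270]
c=cv2.resize(s["frame"][240:300,330:390],None,fx=4.4,fy=4.4,interpolation=2);o[330:594,260:524]=c
cv2.imwrite("pics/c4.png",o[:,:,::-1])
st=arm.get_state();print(st["tool_pos"],st["orientation"])
E
```

```text
time_s: 8.2
tool_pos: [0.6527, 0.0331, 0.0935]
orientation: [-180.0, -0.0, 94.8]
wrist_force: [0.5, -0.1, -4.0]
width: 0.0225
finger_force: 59.9
[0.65306945 0.03303401 0.09404347] [1.79978671e+02 3.19161179e-03 9.47582075e+01]
```

View pics/c4.png

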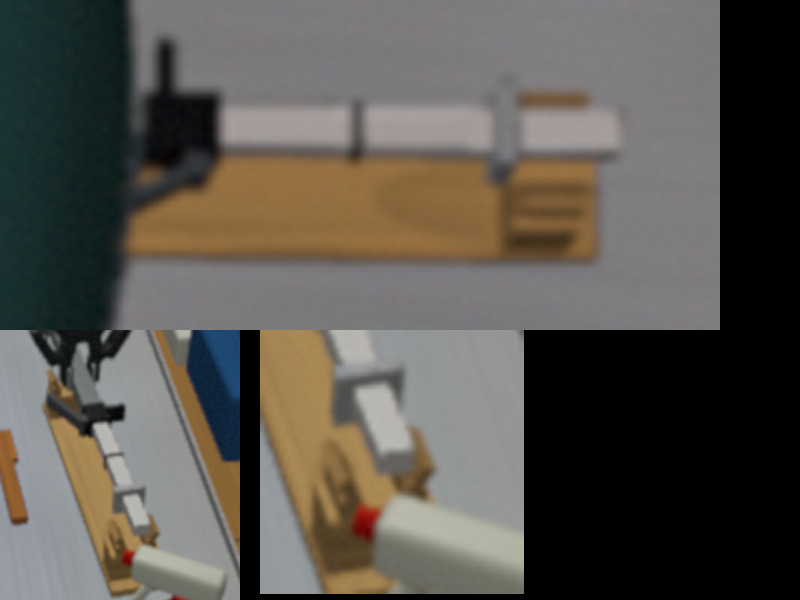

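```bash
python3 - <<'E'
from m import *
g=load("pics/t3.png");n=g["frame"].astype(float)[...,2]
e=np.array([np.cos(np.radians(94.7)),np.sin(np.radians(94.7))]);cr=np.array([.6563,-.0176]);nn=np.array([e[1],-e[0]])
q=[]
for c in list(range(318,336))+list(range(343,360)):
    k=cross(n[160:172,c],138)
    if k is None: continue
    P=onz(g,c,160+k,.112);d=P[:2]-cr;q.append((d@e,d@nn-.009))
q=np.array(q);p=np.polyfit(q[:,0],q[:,1],1);print("side off vs along",p,np.polyval(p,-.195),q.mean(0))
print("rod end", [ (onz(g,c,171.5,.112)[:2]-cr)@e for c in (382.8,383.2)], n[171,378:388])
print("ring/mouth cols",n[170,300:345].astype(int))
# near edge of collar, and saddle arms in side view
E
```

```text
side off vs along [-0.02691381 -0.00267621] 0.0025719859405905566 [-0.10424306  0.00012937]
rod end [np.float64(-0.21745262128132842), np.float64(-0.21847401511052625)] [155. 156. 155. 156. 148. 133. 124. 126. 126. 127.]
ring/mouth cols [ 30  47  72  70  44  20  10  17  15  19  14  17  12  14  13  29  83 135
 155 156 154 154 155 155 156 155 155 156 156 155 155 156 155 155 155 156
 156 149 119  88 113 144 154 156 154]
```

```bash
python3 -m crank '[0,0,0.3,0,0,0,0,0,0.3,0,0,0,0,0,0.2,0,0,0,0,0,0,0,0,0]'; python3 -m crank '[0,0,0.2,0,0,0,0,0,0.2,0,0,0,0,0,0.1,0,0,0,0,0,0,0,0,0]'
```

```text
time_s: 8.7
tool_pos: [0.6523, 0.0329, 0.0727]
orientation: [-179.9, -0.0, 94.7]
wrist_force: [-0.2, 0.4, -5.1]
width: 0.0228
finger_force: 60.0
time_s: 9.1
tool_pos: [0.6527, 0.0328, 0.0609]
orientation: [-180.0, -0.0, 94.7]
wrist_force: [-0.1, 0.3, -3.6]
width: 0.0225
finger_force: 60.0
```

```bash
python3 -m crank '[0,0,0.1,0,0,0,0,0,0,0,0,0]'; python3 -m crank '[0,0,0.08,0,0,0,0,0,0,0,0,0]'
```

```text
time_s: 9.3
tool_pos: [0.6529, 0.0328, 0.0586]
orientation: [-180.0, -0.0, 94.7]
wrist_force: [-0.4, -0.4, -4.5]
width: 0.0227
finger_force: 60.0
time_s: 9.5
tool_pos: [0.6529, 0.0328, 0.0566]
orientation: [-180.0, 0.0, 94.7]
wrist_force: [-0.0, 0.4, -3.3]
width: 0.0228
finger_force: 60.0
```

```bash
python3 -m crank '[0,0,0.06,0,0,0,0,0,0,0,0,0]'; python3 -m crank '[0,0,0.05,0,0,0,0,0,0,0,0,0]'
```

```text
time_s: 9.7
tool_pos: [0.653, 0.0328, 0.056]
orientation: [180.0, 0.0, 94.7]
wrist_force: [-4.1, 0.4, 5.0]
width: 0.0227
finger_force: 61.1
time_s: 9.9
tool_pos: [0.6531, 0.0328, 0.056]
orientation: [179.9, 0.0, 94.7]
wrist_force: [-8.0, 0.1, 19.1]
width: 0.0231
finger_force: 63.1
```

```bash
python3 -m crank '[0,0,-0.1,0,0,0,0,0,0,0,0,0,0,0,0,0,0,0,0,0,0,0,0,0]' 64; python3 -m crank '[0,0,-0.5,0,0,0,0,0,-1,0,0,0,0,0,-1,0,0,0,0,0,-0.3,0,0,0,0,0,0,0,0,0]'
python3 - <<'E'
from m import *
g=grab("top","pics/t4.png");s=grab("side","pics/s4.png")
a=cv2.resize(g["frame"][150:205,280:400],None,fx=6,fy=6,interpolation=2)
o=np.zeros((600,800,3),np.uint8);o[:330,:720]=a
c=cv2.resize(s["frame"][180:300,290:400],None,fx=2.25,fy=2.25,interpolation=2);o[330:600,:247]=c
c=cv2.resize(s["frame"][240:300,330:390],None,fx=4.4,fy=4.4,interpolation=2);o[330:594,260:524]=c
c=cv2.resize(s["frame"][180:240,300:360],None,fx=4.4,fy=4.4,interpolation=2);o[330:594,530:794]=c
cv2.imwrite("pics/c5.png",o[:,:,::-1])
n=g["frame"].astype(int)[...,2]
for r in range(168,178,2):print(r,n[r,300:385])
E
```

```text
time_s: 10.3
tool_pos: [0.653, 0.0328, 0.0564]
orientation: [180.0, 0.0, 94.7]
wrist_force: [0.1, 0.8, 0.1]
width: 0.0641
finger_force: 0.0
time_s: 10.8
tool_pos: [0.6536, 0.0327, 0.1279]
orientation: [179.9, 0.0, 94.7]
wrist_force: [0.6, -0.9, -0.2]
width: 0.0639
finger_force: 0.0Traceback (most recent call last):
  File "<stdin>", line 5, in <module>
ValueError: could not broadcast input array from shape (270,248,3) into shape (270,247,3)
```

```bash
python3 - <<'E'
from m import *
g=load("pics/t4.png");s=load("pics/s4.png")
a=cv2.resize(g["frame"][150:205,280:400],None,fx=6,fy=6,interpolation=2)
o=np.zeros((600,800,3),np.uint8);o[:330,:720]=a
c=cv2.resize(s["frame"][180:300,290:400],None,fx=2.25,fy=2.25,interpolation=2);o[330:600,:248]=c
c=cv2.resize(s["frame"][240:300,330:390],None,fx=4.4,fy=4.4,interpolation=2);o[330:594,260:524]=c
c=cv2.resize(s["frame"][180:240,300:360],None,fx=4.4,fy=4.4,interpolation=2);o[330:594,530:794]=c
cv2.imwrite("pics/c5.png",o[:,:,::-1])
np.set_printoptions(linewidth=200)
n=g["frame"].astype(int)[...,2]
for r in range(170,178,2):print(r,n[r,300:385])
E
```

```text
170 [ 30  48  66  64  47  29  17  16  26  37  39  38  38  38  40  62  92 111 117 117 117 116 116 116 115 113 114 112 114 116 117 117 118 117 118 119 115 111 109 115 116 118 116 117 118 117 117 117 115
 117 117 117 123 125 125 126 125 125 124 118 118 123 124 112  77  48  41  41  42  43  42  43  42  42  42  41  49  78 112 126 127 127 127 127 127]
172 [ 29  40  45  38  23  14  16  17  14  12  14  12  13  13  21  61 110 141 150 149 150 150 151 150 149 149 149 150 150 151 151 151 151 153 149 142 126  89  80 118 135 139 138 136 135 135 135 133 134
 131 133 134 134 137 137 137 140 138 131 122 114 121 125 120 108 104 108 109 110 110 109 109 109 108 108 108 107 109 116 126 131 128 128 126 126]
174 [ 34  41  48  40  28  15  12  17  15  16  16  18  17  13  25  63 114 146 156 155 155 155 155 154 155 154 156 155 155 154 155 155 156 155 157 156 142  97  87 133 155 155 155 155 153 155 155 155 154
 155 153 153 154 154 154 153 154 155 154 144 126 121 124 125 131 147 155 156 155 155 156 155 155 155 156 155 154 154 153 158 155 141 130 127 127]
176 [ 34  47  53  42  27  13  15  18  14  15  17  16  17  11  20  64 113 145 154 154 153 154 154 155 153 155 154 154 153 154 153 154 154 154 153 155 143 105  90 131 153 153 153 153 153 151 152 153 150
 151 152 152 153 152 153 153 153 153 153 145 126 121 124 124 128 144 154 154 154 154 155 154 154 156 155 156 155 155 157 158 155 140 128 127 127]
```

View pics/c5.png

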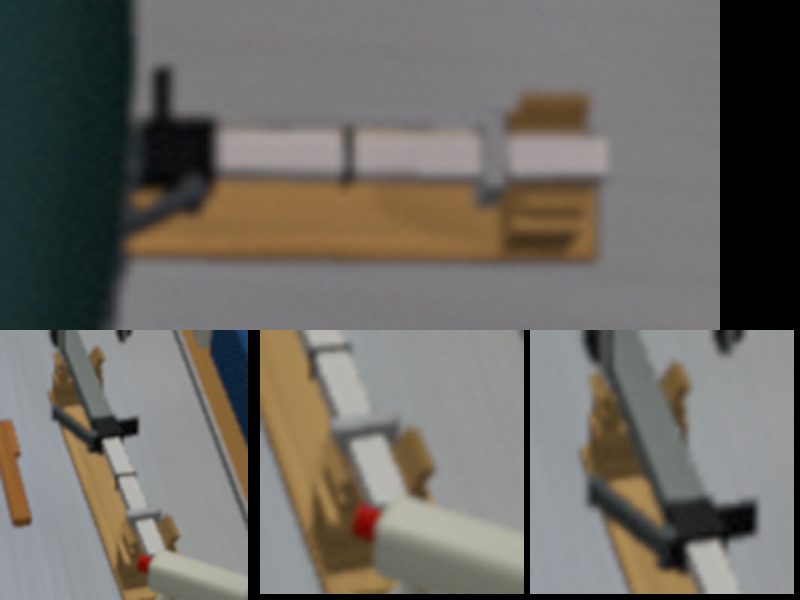

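```bash
python3 - <<'E'
from m import *
g=load("pics/t4.png")
e=np.array([np.cos(np.radians(94.7)),np.sin(np.radians(94.7))]);cr=np.array([.6563,-.0176]);nn=np.array([e[1],-e[0]])
al=lambda u,v,z:(onz(g,u,v,z)[:2]-cr)@e
print("rodend",al(381,175,.075),"ring ctr",al(337.6,175,.077),"mouth",al(315.4,175,.079),al(315.4,175,.082))
# lever tip in side and top: tip top at pixel side? finger target
x=-.048-.0  # assumed mouth along
for ax,sd in((-.008,-.014),):
    P=cr+e*ax+nn*sd; print("TCP target",P, "delta",P-[.6536,.0327])
T=np.array([.6536,.0327]); d=T-cr; print("tool now along/side",d@e,d@nn)
E
```

```text
rodend -0.2196353247872018 ring ctr -0.10571567696437745 mouth -0.04754240864116026 -0.04735091484311707
TCP target [ 0.64300258 -0.02672024] delta [-0.01059742 -0.05942024]
tool now along/side 0.05035209453024835 0.0014305860396823214
```

```bash
python3 -m crank '[-0.73,-0.2,0,0,0,0,-0.73,-0.2,0,0,0,0,-0.73,-0.2,0,0,0,0,0,0,0,0,0,0,0,0,0,0,0,0]' 64
python3 - <<'E'
from m import *
st=arm.get_state();T=st["tool_pos"]
e=np.array([np.cos(np.radians(94.7)),np.sin(np.radians(94.7))]);cr=np.array([.6563,-.0176]);nn=np.array([e[1],-e[0]])
d=T[:2]-cr; print("along/side",d@e,d@nn,T[2],st["orientation"])
s=grab("side","pics/s5.png")
cv2.imwrite("pics/c6.png",cv2.resize(s["frame"][150:270,270:390],None,fx=5,fy=5,interpolation=2)[:,:,::-1])
E
```

```text
time_s: 11.4
tool_pos: [0.6423, -0.0241, 0.1264]
orientation: [-180.0, -0.0, 94.6]
wrist_force: [-0.3, 0.4, 1.0]
width: 0.0641
finger_force: 0.0
along/side -0.00534529121625712 -0.014483031963424674 0.12644555915677294 [-1.79990034e+02 -1.10568203e-02  9.46442849e+01]
```

View pics/c6.png

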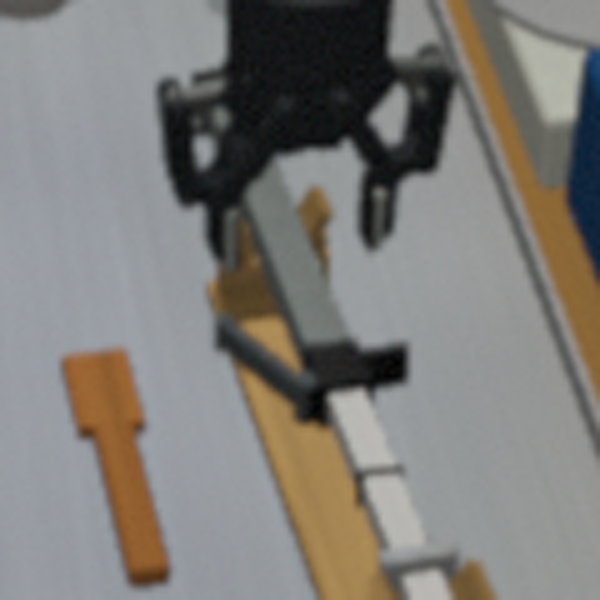

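```bash
python3 - <<'E'
from m import *
s=load("pics/s5.png")
e=np.array([np.cos(np.radians(94.7)),np.sin(np.radians(94.7))]);cr=np.array([.6563,-.0176]);nn=np.array([e[1],-e[0]])
P=lambda a,sd,z:((proj(s,[*(cr+e*a+nn*sd),z])-[270,150])*5).round()
for z in(.133,.054): print(z,"L inner",P(-.005,-.0465,z),"R inner",P(-.005,.0175,z))
for th in(.4,.45,.5): print(th,"lever tip top",P(-.0396+.065*np.cos(th),-.018-.065*np.sin(th),.075))
print("lug end top",P(-.0216-.004,.038,.078))
E
```

```text
0.133 L inner [228. 262.] R inner [357. 244.]
0.054 L inner [225. 384.] R inner [349. 366.]
0.4 lever tip top [221. 319.]
0.45 lever tip top [216. 322.]
0.5 lever tip top [211. 324.]
lug end top [402. 350.]
```

```bash
python3 -m crank '[0.05,-0.06,0.6,0,0,0,0,0,0.7,0,0,0,0,0,0.5,0,0,0,0,0,0,0,0,0]'; python3 -m crank '[0,0,0.5,0,0,0,0,0,0.5,0,0,0,0,0,0.45,0,0,0,0,0,0,0,0,0]'
```

```text
time_s: 11.85
tool_pos: [0.6401, -0.0214, 0.0799]
orientation: [-179.9, -0.0, 94.8]
wrist_force: [-0.3, 0.9, -0.9]
width: 0.0638
finger_force: 0.0
time_s: 12.25
tool_pos: [0.64, -0.0217, 0.0434]
orientation: [-179.9, -0.0, 94.7]
wrist_force: [-1.1, 0.3, -0.1]
width: 0.064
finger_force: 0.0
```

```bash
python3 -m crank '[-0.2,0,0,0,0,0,-0.2,0,0,0,0,0,-0.2,0,0,0,0,0,-0.2,0,0,0,0,0,-0.2,0,0,0,0,0,-0.2,0,0,0,0,0,-0.2,0,0,0,0,0,-0.2,0,0,0,0,0,0,0,0,0,0,0]'; python3 -m crank '[-0.2,0,0,0,0,0,-0.2,0,0,0,0,0,0,0,0,0,0,0]'
cat > gap.py <<'E'
from m import *
import sys
np.set_printoptions(linewidth=200)
f=sys.argv[1];g=grab("top",f);n=g["frame"].astype(int)[...,2]
print(n[174:178,306:350].mean(0).astype(int));print("350+",n[174:178,350:386].mean(0).astype(int))
st=arm.get_state();print(st["tool_pos"],st["orientation"],st["wrist_force"])
E
python3 gap.py pics/t6.png
```

```text
time_s: 13.15
tool_pos: [0.6444, -0.0624, 0.0456]
orientation: [180.0, -0.0, 94.7]
wrist_force: [-0.9, 0.1, -1.1]
width: 0.0639
finger_force: 0.4
time_s: 13.45
tool_pos: [0.6452, -0.0721, 0.0455]
orientation: [180.0, 0.0, 94.7]
wrist_force: [-0.9, 1.9, 0.2]
width: 0.0644
finger_force: 0.8
[53 53 52 52 54 53 53 54 53 54 53 52 52 51 52 52 51 51 50 51 51 49 50 49 48 48 48 46 46 45 44 42 42 40 39 38 36 35 33 32 33 33 28 34]
350+ [ 74 125 152 158 159 159 158 158 159 159 158 152 140 136 131 124 128 147 159 160 159 160 160 161 160 160 160 160 160 160 160 159 151 131 127 131]
[ 0.64515978 -0.07207676  0.04551504] [1.79982402e+02 2.37494621e-02 9.47140653e+01] [-0.05220809  1.30737622  1.06722943]
```

```bash
python3 - <<'E'
from m import *
s=grab("side","pics/s7.png")
cv2.imwrite("pics/c7.png",cv2.resize(s["frame"][170:290,280:400],None,fx=5,fy=5,interpolation=2)[:,:,::-1])
E
```

```text
(no output)
```

View pics/c7.png

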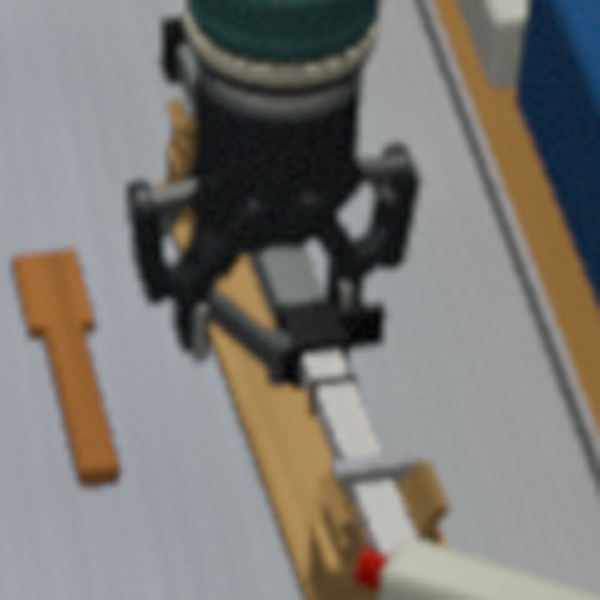

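```bash
cat > sgap.py <<'E'
from m import *
import sys
from scipy.ndimage import map_coordinates as mc
e=np.array([np.cos(np.radians(94.7)),np.sin(np.radians(94.7))]);cr=np.array([.6563,-.0176]);nn=np.array([e[1],-e[0]])
s=grab("side",sys.argv[1]) if len(sys.argv)<3 else load(sys.argv[1])
im=s["frame"].astype(float).sum(2)
a=np.arange(-.225,-.07,.001)
pr=np.zeros(len(a))
for sd in(-.003,0,.003):
    uv=np.array([proj(s,[*(cr+e*x+nn*sd),.075]) for x in a]);pr+=mc(im,[uv[:,1],uv[:,0]],order=1)/3
for i in range(0,len(a),1):
    if -.185<a[i]: print(int(round(a[i]*1000)),int(pr[i]),end="; ")
st=arm.get_state();T=st["tool_pos"];d=T[:2]-cr;print("\ntool along/side",d@e,d@nn,T[2],st["wrist_force"],st["width"])
E
python3 sgap.py pics/s7.png x; echo; python3 sgap.py pics/s4.png x
```

```text
-185 558; -184 557; -183 556; -182 554; -181 548; -180 538; -179 527; -178 506; -177 469; -176 427; -175 383; -174 345; -173 312; -172 286; -171 286; -170 307; -169 331; -168 363; -167 394; -166 426; -165 449; -164 463; -163 474; -162 484; -161 494; -160 504; -159 513; -158 522; -157 532; -156 541; -155 546; -154 548; -153 549; -152 550; -151 551; -150 551; -149 552; -148 554; -147 555; -146 556; -145 556; -144 555; -143 554; -142 554; -141 554; -140 553; -139 553; -138 553; -137 551; -136 550; -135 550; -134 550; -133 550; -132 551; -131 553; -130 555; -129 556; -128 556; -127 555; -126 555; -125 556; -124 555; -123 555; -122 555; -121 555; -120 555; -119 555; -118 556; -117 554; -116 551; -115 543; -114 527; -113 508; -112 481; -111 436; -110 388; -109 344; -108 335; -107 358; -106 386; -105 421; -104 460; -103 495; -102 527; -101 544; -100 550; -99 555; -98 559; -97 559; -96 559; -95 558; -94 551; -93 536; -92 521; -91 499; -90 455; -89 400; -88 343; -87 283; -86 224; -85 165; -84 117; -83 99; -82 98; -81 98; -80 104; -79 110; -78 115; -77 119; -76 120; -75 118; -74 116; -73 116; 
[... 717 characters left out ...]
 -129 531; -128 529; -127 527; -126 527; -125 529; -124 529; -123 530; -122 532; -121 532; -120 532; -119 533; -118 534; -117 534; -116 534; -115 534; -114 535; -113 536; -112 534; -111 531; -110 528; -109 523; -108 514; -107 494; -106 473; -105 445; -104 406; -103 365; -102 331; -101 330; -100 358; -99 391; -98 426; -97 458; -96 486; -95 512; -94 524; -93 528; -92 531; -91 534; -90 535; -89 535; -88 535; -87 536; -86 536; -85 536; -84 536; -83 536; -82 535; -81 534; -80 534; -79 534; -78 535; -77 534; -76 533; -75 532; -74 532; -73 533; -72 534; -71 534; 
tool along/side -0.05334683140775074 -0.015569591353733042 0.045484673582070714 [-0.94704531  1.03892524 -0.23628462] 0.06410343845147017
```

```bash
python3 -m crank '[-0.16,0,0,0,0,0,-0.16,0,0,0,0,0,-0.16,0,0,0,0,0,-0.16,0,0,0,0,0,0,0,0,0,0,0]'; python3 sgap.py pics/s8.png; python3 gap.py pics/t8.png
```

```text
time_s: 14.05
tool_pos: [0.6465, -0.0877, 0.0455]
orientation: [180.0, -0.0, 94.7]
wrist_force: [-1.9, 2.9, 1.7]
width: 0.0642
finger_force: 1.6
-185 559; -184 558; -183 557; -182 556; -181 552; -180 541; -179 530; -178 510; -177 473; -176 430; -175 387; -174 348; -173 315; -172 290; -171 290; -170 310; -169 334; -168 365; -167 397; -166 428; -165 452; -164 467; -163 478; -162 489; -161 498; -160 507; -159 516; -158 524; -157 534; -156 542; -155 548; -154 551; -153 553; -152 554; -151 554; -150 554; -149 554; -148 555; -147 556; -146 557; -145 558; -144 557; -143 556; -142 556; -141 556; -140 556; -139 556; -138 556; -137 555; -136 555; -135 555; -134 555; -133 555; -132 556; -131 557; -130 558; -129 558; -128 558; -127 558; -126 558; -125 558; -124 558; -123 558; -122 558; -121 558; -120 557; -119 557; -118 557; -117 556; -116 555; -115 549; -114 534; -113 517; -112 491; -111 439; -110 376; -109 313; -108 248; -107 187; -106 128; -105 81; -104 65; -103 61; -102 58; -101 65; -100 77; -99 88; -98 99; -97 106; -96 110; -95 114; -94 114; -93 114; -92 114; -91 114; -90 115; -89 116; -88 117; -87 118; -86 118; -85 118; -84 117; -83 117; -82 117; -81 117; -80 118; -79 118; -78 119; -77 119; -76 120; -75 122; -74 124; -73 131; -72 145; -71 164; 
tool along/side -0.06904363373211503 -0.015543009547587066 0.04544601020559014 [-1.72155742  2.13872869  3.22503338] 0.06386574814815166
[53 55 54 54 54 53 53 54 54 53 53 53 54 53 53 54 52 53 53 52 53 52 52 51 51 51 51 51 50 50 49 48 48 48 47 46 46 44 43 43 42 40 38 36]
350+ [ 36  36  34  32  33  30  31  56 105 146 159 153 141 136 132 125 127 148 159 161 161 160 161 161 160 161 160 160 160 160 161 161 151 131 127 132]
[ 0.64644417 -0.0876854   0.04545769] [1.79987525e+02 7.12722625e-03 9.47349188e+01] [-1.36670945  3.6517289   2.09775766]
```

```bash
cat > lin.py <<'E'
from m import *
from scipy.ndimage import map_coordinates as mc
import sys
e=np.array([np.cos(np.radians(94.7)),np.sin(np.radians(94.7))]);cr=np.array([.6563,-.0176]);nn=np.array([e[1],-e[0]])
def prof(f,lo,hi,sds=(-.003,0,.003)):
    s=load(f);im=((s["frame"].astype(float)/255)**2.2).sum(2);a=np.arange(lo,hi,.0005);p=0
    for sd in sds:
        uv=np.array([proj(s,[*(cr+e*x+nn*sd),.075]) for x in a]);p=p+mc(im,[uv[:,1],uv[:,0]],order=1)/len(sds)
    return a*1000,p
def ring(f,lo,hi):
    a,p=prof(f,lo,hi);w=np.median(p);d=w-p;d[d<.03*w]=0;print(f,"ring width",d.sum()*.5/w,"centre",(a*d).sum()/d.sum())
def edge(f,lo,hi,a0=None):
    a,p=prof(f,lo,hi);b=np.percentile(p,95);k=np.percentile(p,5);c=cross(p,(b+k)/2);print(f,"edge",lo*1000+.5*c,b,k)
if __name__=="__main__":
    ring("pics/s4.png",-.120,-.085);ring("pics/s7.png",-.122,-.095)
    ring("pics/t4.png",-.120,-.085)
    edge("pics/s4.png",-.07,-.038);edge("pics/s7.png",-.098,-.078);edge("pics/s8.png",-.125,-.10);edge("pics/t4.png",-.07,-.035)
    for f in("pics/s4.png","pics/s7.png"): edge(f,-.190,-.170 if "7" in f else -.164)
    a,p=prof("pics/s8.png",-.118,-.095);print(p[::2].round(3))
    a,p=prof("pics/s7.png",-.118,-.078);print(p[::2].round(3))
E
python3 lin.py
```

```text
pics/s4.png ring width 4.854288863431152 centre -101.3426222687876
pics/s7.png ring width 4.506838064122279 centre -107.85903958953574
pics/t4.png ring width 4.483063799058091 centre -106.05453708916231
pics/s4.png edge -44.80003513474508 1.378828441869627 0.07433886425440875
pics/s7.png edge -89.00458027732041 1.5091269450450433 0.03345082015536873
pics/s8.png edge -110.28968019461128 1.5017607513571056 0.012178181050971302
pics/t4.png edge -49.31761466005251 1.0523206055713024 0.00464466936958138
pics/s4.png edge -170.16870854844822 1.3653023217175562 0.3186070392243307
pics/s7.png edge -176.38347395468887 1.503577758119714 0.35023703072832274
[1.498 1.49  1.485 1.449 1.369 1.276 1.145 0.93  0.687 0.455 0.287 0.183
 0.091 0.028 0.015 0.012 0.011 0.014 0.021 0.027 0.034 0.04  0.043]
[1.488 1.476 1.464 1.417 1.327 1.227 1.095 0.907 0.71  0.534 0.495 0.58
 0.684 0.823 1.002 1.174 1.332 1.423 1.457 1.487 1.506 1.509 1.509 1.505
 1.462 1.379 1.293 1.183 0.995 0.77  0.547 0.368 0.247 0.139 0.059 0.035
 0.033 0.033 0.038 0.043]
```

```bash
python3 -m crank '[-0.07,0,0,0,0,0,0,0.05,0,0,0,0]'; python3 -m crank '[0,0.1,0,0,0,0,0,0,0,0,0,0]' 58; python3 -m crank '[0,0.1,0,0,0,0,0,0,0,0,0,0]' 52;python3 -m crank '[0,0.1,0,0,0,0,0,0,0,0,0,0,0,0,0,0,0,0]' 46; python3 sgap.py pics/s9.png | tail -1
```

```text
time_s: 14.35
tool_pos: [0.6472, -0.089, 0.0452]
orientation: [-179.9, -0.0, 94.8]
wrist_force: [-4.1, 4.5, 1.5]
width: 0.064
finger_force: 2.3
time_s: 14.55
tool_pos: [0.6502, -0.0887, 0.0452]
orientation: [-180.0, -0.0, 94.8]
wrist_force: [-0.5, 5.3, 1.6]
width: 0.058
finger_force: 2.8
time_s: 14.75
tool_pos: [0.6524, -0.0886, 0.0452]
orientation: [-180.0, -0.0, 94.8]
wrist_force: [-3.1, 4.8, 2.6]
width: 0.0518
finger_force: 3.2
time_s: 15.05
tool_pos: [0.6548, -0.0884, 0.0451]
orientation: [-179.9, -0.0, 94.8]
wrist_force: [-2.9, 4.1, 1.5]
width: 0.0462
finger_force: 3.0
tool along/side -0.07038619237421549 -0.007325383910492153 0.045120451514202214 [-2.78088829  4.7877691   1.06885246] 0.045939832788869775
```

```bash
python3 -m crank '[0,0.06,0,0,0,0,0,0,0,0,0,0]' 40; python3 -m crank '[0,0.02,0,0,0,0,0,0,0,0,0,0]' 36; python3 -m crank '[0,0,0,0,0,0,0,0,0,0,0,0,0,0,0,0,0,0]' 33; python3 sgap.py pics/s10.png | tail -1; python3 - <<'E'
from lin import *
edge("pics/s10.png",-.125,-.10);edge("pics/s9.png",-.125,-.10)
a,p=prof("pics/s10.png",-.118,-.095);print(p[::2].round(3))
E
```

```text
time_s: 15.3
tool_pos: [0.6563, -0.0882, 0.0452]
orientation: [-179.9, -0.0, 94.8]
wrist_force: [-2.8, 4.1, 2.0]
width: 0.0399
finger_force: 2.9
time_s: 15.5
tool_pos: [0.6571, -0.0882, 0.0453]
orientation: [-180.0, -0.0, 94.8]
wrist_force: [-1.9, 3.7, 1.5]
width: 0.0356
finger_force: 3.5
time_s: 15.8
tool_pos: [0.6577, -0.0882, 0.0456]
orientation: [179.9, -0.0, 94.7]
wrist_force: [0.1, 4.8, 3.2]
width: 0.0337
finger_force: 22.2
tool along/side -0.07047064928015559 -0.0043783054696213825 0.045605486690776506 [1.22148778 4.98622027 3.93589528] 0.0332812491247354
pics/s10.png edge -110.33590396569087 1.5274805499061446 0.016713223601643224
pics/s9.png edge -110.31438648941547 1.5076019842353132 0.017048278435418007
[1.522 1.51  1.496 1.452 1.371 1.282 1.152 0.936 0.69  0.456 0.288 0.184
 0.093 0.029 0.017 0.016 0.017 0.022 0.028 0.034 0.039 0.042 0.046]
```

```bash
python3 -m crank '[0,0,0,0,0,0,0,0,0,0,0,0,0,0,0,0,0,0,0,0,0,0,0,0]' 20; python3 sgap.py pics/s11.png | tail -1; python3 - <<'E'
from lin import *
for f in("pics/s7.png","pics/s8.png","pics/s11.png"):
    edge(f,-.190,-.170); edge(f,-.125,-.10)
    a,p=prof(f,-.118,-.09);print(p[16::2].round(3))
E
```

```text
time_s: 16.25
tool_pos: [0.658, -0.0882, 0.0458]
orientation: [179.9, -0.0, 94.7]
wrist_force: [1.9, 6.1, 4.1]
width: 0.0328
finger_force: 61.4
tool along/side -0.07050849132392023 -0.004110487949955049 0.04580461404627969 [1.57566385 6.04930498 4.57849458] 0.03257600516134218
pics/s7.png edge -176.38347395468887 1.503577758119714 0.35023703072832274
pics/s7.png edge -111.53013790353202 1.4876686808791593 0.5318419809347877
[0.71  0.534 0.495 0.58  0.684 0.823 1.002 1.174 1.332 1.423 1.457 1.487
 1.506 1.509 1.509 1.505 1.462 1.379 1.293 1.183]
pics/s8.png edge -176.3556834948962 1.5162501052000559 0.35928053145402034
pics/s8.png edge -110.28968019461128 1.5017607513571056 0.012178181050971302
[0.687 0.455 0.287 0.183 0.091 0.028 0.015 0.012 0.011 0.014 0.021 0.027
 0.034 0.04  0.043 0.046 0.046 0.046 0.046 0.046]
pics/s11.png edge -176.4890980003317 1.5291337466144383 0.3502322382725287
pics/s11.png edge -110.34504839431187 1.5298940307965345 0.01730682553184838
[0.69  0.46  0.292 0.186 0.092 0.028 0.017 0.017 0.019 0.024 0.029 0.035
 0.039 0.041 0.043 0.045 0.047 0.048 0.049 0.05 ]
```

```bash
python3 -c "
from workcell import arm
print(arm.get_state()['time_s'],arm.close_job())"
```

```text
the job is handed in; nothing more can be done
16.3 None
```

I laid the prop in both saddles, let go of it, pushed the leg in to the ring (to within about 1 mm by my camera and tool measurements) and shut the cam lever. I handed the job in at 16.3 s with the gripper still holding the leg; I saw no result from the judging.

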